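# Cover the espresso cup with a lid from the spring-fed lid holder

### The job

Cover the small navy espresso cup so that it stays warm: press down the thumb paddle of the steel lid holder so that its flap tips up and stays up, draw off just the top wooden lid so that the next one rises, and set it down flat on the cup, without dropping it, so that it covers the mouth all round. Leave the cup, the other lids and everything else where they are.

Things in the scene. Friction and masses are not known exactly. Their poses are not given: they have to be found in the camera images.
- holder: Heavy steel lid holder, fixed: round foot 116 mm across, two curved upright guides 70 mm apart inside, ending 100 mm above the sill, with open gaps 50 mm wide between them at local +y and -y (from 34 mm up). Origin: centre of its underside, on the sill. Local +x points to the hinge and thumb paddle; the hinge pin lies along local y at x = +50 mm, 106 mm up.
- holder_mouth (a point): On the holder's axis, level with the guides' upper ends, 100 mm above the sill. Inside, a very soft spring (26 N/m) lifts the stack so that the top lid's upper face always stands about 2 mm below this point: each lid taken lets the next rise by its 10 mm thickness.
- flap (a joint): Angle of the round steel flap over the stack (82 mm across, 4 mm thick), one rigid piece with the paddle beyond the hinge. 0: shut, flat, 102 to 106 mm above the sill; it may start up to 0.12 ajar. 1.48 rad: at its stop, just short of upright. Stiff hinge: it stays where left; tipping it takes about 2 to 5 N of downward push on the paddle.
- paddle (a point): Press point on the thumb paddle (flap_c0), in its upper face, 47 mm from the hinge pin. The paddle is a steel plate 40 mm wide (along the hinge) and 5 mm thick, reaching from 18 to 66 mm from the pin, on the far side of the pin from the flap. Flap shut: it slopes up and outward at 40 degrees; flap at its stop: down and outward at 45 degrees. Free room below and beyond it.
- lid_a_center (a point): Centre (half-way up) of the stack's top wooden cup lid: a plain flat beech disc 66 mm across, 10 mm thick, 26 g, loose on the next lid under the flap; z up. This one goes on the cup. Its edge can be taken through the holder's two side gaps; the next lid begins right at its underside.
- lid_b_center (a point): Centre of the second lid of the stack, same shape and size; it rises 10 mm to the top place when the top lid is taken.
- lid_c_center (a point): Centre of the third lid of the stack, same shape and size.
- lid_d_center (a point): Centre of the fourth and lowest lid of the stack, same shape and size.
- cup: Small navy ceramic espresso cup with one loop handle, loose: 55 mm across outside, 48 mm inside the mouth, 60 mm tall, 140 g. Origin: centre of its underside; z up; the handle reaches out to 65 mm from the axis at local +y, its top 6 mm below the rim.
- cup_rim (a point): Centre of the espresso cup's mouth, level with its rim, 60 mm above the cup's underside.
- mug: Bystander: large navy ceramic mug with a handle, 82 mm across, 95 mm tall. Origin: centre of its underside.
- pot_base: Bystander: aluminium base of a stove-top espresso pot, 100 mm across, 88 mm tall. Origin: centre of its underside.
- jar_gripper: Bystander: red silicone jar gripper, a flat cone 120 mm across, 29 mm tall. Origin: centre of its underside.
- herb_keeper: Bystander: clear plastic herb keeper with a white snap lid, 100 mm square, 116 mm tall. Origin: centre of its underside.
- milk_jug: Bystander: steel milk jug with a handle, 88 mm across, 95 mm tall. Origin: centre of its underside.
- sugar_jar: Bystander: amber glass sugar jar with a steel cap, 72 mm across, 105 mm tall. Origin: centre of its underside.
- spoon: Bystander: steel spoon, 150 mm long, lying flat.
There are look-alikes about, which are no part of the job. Leave any purple or yellow look-alike of the holder alone.

How it is judged:
On the way, in this order (a step that is already met when the one before it is completed fails the run):
1. the flap is part-way up with the fingers pressing on the paddle (value of joint flap between 0.3 and 0.9 rad and contact force between the fingers and flap_c0 above 0.2 N), for 0.02 s.
2. the flap is tipped well up (value of joint flap above 1 rad), for 0.1 s.
3. the flap has stayed up, the top lid is clear above the holder in the fingers, and the next has risen (z of lid_a_center in the frame of holder above 0.115 m and contact force between the fingers and lid_a above 0.2 N and z of lid_b_center in the frame of holder between 0.089 and 0.098 m and value of joint flap above 0.8 rad), for 0.1 s.
At the end, for the whole second after the job is handed in: The former top lid lies at rest and flat (within 4 degrees) on the espresso cup's rim, its centre within 9 mm of the cup's axis so that the mouth is covered all round; the cup stands upright on the sill; the three other lids are in the holder, the second one risen to the top place (horizontal distance between lid_a_center and cup_rim below 0.009 m and z of lid_a_center in the frame of cup_rim between 0.002 and 0.008 m and angle between the z axis of lid_a_center and the z axis of cup_rim, either way round below 0.07 rad and linear speed of lid_a below 0.02 m/s and angle between cup's own z axis and vertical below 0.05 rad and height (world z) of cup below 0.005 m and horizontal distance between each of lid_b_center, lid_c_center, lid_d_center and holder below 0.008 m and z of lid_b_center in the frame of holder between 0.088 and 0.1 m); the robot touches nothing.
It fails at once if the cup is shifted by more than 30 mm or tipped by more than 20 degrees (distance of cup from where it was at the start of the episode above 0.03 m or angle between cup's own z axis and vertical above 0.35 rad).
It fails at once if the lid is let go over the cup from more than 20 mm above its rim (horizontal distance between lid_a_center and cup_rim below 0.05 m and z of lid_a_center in the frame of cup_rim above 0.027 m and contact force between the fingers and lid_a below 0.01 N).
It fails at once if a second lid is pulled out of the holder (z of any of lid_b_center, lid_c_center in the frame of holder above 0.112 m or horizontal distance between lid_b_center and holder above 0.03 m).
It fails at once if a bystander is moved by more than 40 mm (distance of any of mug, pot_base, jar_gripper, herb_keeper, milk_jug, sugar_jar, spoon from where it was at the start of the episode above 0.04 m).
It also fails if it takes over 64 s, if anything falls off the work surface, if the arm or the gripper's body presses on something with over 40 N, if the wrist force passes 120 N, or if a joint passes its speed limit or range.

### The arm

A 7-joint arm with a two-finger parallel gripper is mounted at the origin on the work surface. World frame = base frame: x ahead of the robot, y to its left, z up, the work surface at z = 0. Lengths are in m, angles in rad, forces in N, time in s.
With the tool pointing down it reaches from about 0.425 to 1.025 m from the base axis. Payload 9.4 kg.
Tool frame: the origin (TCP) lies midway between the tips of the shut fingers; the grasp point (between the pads) lies behind it (robot.grip_depth is the z of the grasp point in the tool frame, in m); z points along the fingers, y is the line along which they close (so a half turn about z gives the same grasp; the last joint's range is limited). The gripper opens to 85 mm and grips with 20 to 120 N. Pads are 22 mm wide; open, the fingers measure 114 mm over their backs; the gripper's body (76 mm by 85 mm) begins 54 mm behind the grasp point. The pads swing forward as they close: fully open they stand 13 mm farther back than shut.
Start: joints at [-1.378, 0.599, -0.003, 1.599, 0.002, 0.943, -0.08], TCP at [0.193, 0.699, 0.231] pointing down, gripper open.
Joint ranges: [-2.57, 2.57], [-0.35, 1.97], [-1.29, 1.29], [0.11, 2.56], [-1.05, 4.19], [0.11, 1.86], [-2.63, 2.63]. Speed limits (rad/s): [2.22, 2.22, 3.01, 3.01, 3.14, 3.14, 3.14].

### API

Orientations are given as [roll, pitch, yaw] about the fixed x, y, z axes, in that order (R = Rz(yaw) Ry(pitch) Rx(roll)).
In Python, from plant import robot gives the robot as it stands.
- The arm moves only by the shell command python3 -m jog 'ROWS' [FORCE]. ROWS is JSON, one flat list of numbers, 7 for each row, row after row: the shift along the tool's x, y, z in m, then the turn, a rotation vector about the tool's x, y, z in rad, then the opening, from 0 (shut) to 1 (fully open). A call has 1 to 12 rows; each row shifts and turns the commanded pose from where the row before left it, along the tool's axes as they then stand; what a row does not reach is not made up. A row lasts 1/12 s, in which the tool goes at most 41.7 mm and 7.16 degrees, less where a joint would pass 70% of its speed; a pose out of reach is approached as far as the arm can. A call with a gripper value outside its range is refused whole. The fingers move at their own pace and stop on an object; FORCE is the grip in N (left out, the last holds). Time passes only in rows, so rows that do not move let the fingers close. It gives the time, the measured TCP pose, the force, the opening and the grip force at its end, in the units of the state.
- robot.state(): the state, without advancing time (a new reading comes with each control period).
- robot.snapshot(name): name is "scene" or "top" or "wrist"; returns the picture (384x512x3 uint8, blue, green, red); there is no depth.
- robot.camera_model(name): a dict with "mtx" (3x3 intrinsics, pixels), "distortion" ([k1, k2, p1, p2, k3] as OpenCV has them; the pictures are not rectified), "R" (3x3) and "t" (3): a world point X has camera coordinates R X + t. Camera axes: x right, y down, z forward; pixel columns grow to the right and rows downward; lengths in m; the calibration is good to about 2 mm. A picture is of the moment at which its call begins: read the wrist's pose just before it. camera_model takes no time and is no camera call; for the wrist camera it gives the pose at the moment of the call.
- robot.close_job(): hands the job in; it is judged then, once.
Trained networks look in the newest picture that a camera, given by its name, has taken for a name from the list of things; names that differ only in an ending like _2 or _b are one class to them, and where a whole thing is asked for, a point or a joint stands for the part that bears it (a point fixed in the world has none). Each returns a list of dicts, best first, with "p" (0 to 1); they miss things now and then, are a little off and sometimes report something else, mostly with a low value. They report only what shows in the picture. A call takes as long as a camera call. They do not tell look-alikes from the thing itself.
- robot.search_frame(camera, target): "position" ([x, y, z] in m, in the coordinates of the camera as it stood for that picture, good to about 4 mm: the middle of the surface that is visible of it).
- robot.cut_out(camera, target): "pixels" (384x512 bool, what is visible of it).
The state is a dict: "t": time; "joints": joint angles; "dq": joint speeds; "effort": joint torques, N m; "ee_pos": TCP position; "orientation": TCP orientation; "wrist_force": force on the tool from outside, world axes, zero at the start; "wrist_torque": the same for the moment, N m; "gripper_width": opening from 0.0 (shut) to 1.0 (fully open); "grasp_force": force on a finger pad.
Only numpy, scipy, OpenCV 4.12 (cv2) and the standard library are available. Lean on these libraries where they do the work, as an engineer would, in place of code of your own. Each camera call takes 0.05 s, during which the arm holds its last target. There are 200 camera calls.

## Working session

There is one attempt and no reset: what is moved stays moved. The work goes in short steps, Python scripts to look and compute and a shell command to move; the robot and the scene stay as the last step left them, time stands still between calls to the robot, and variables do not carry over. Pictures are saved under pics/ and viewed, at most 10 in all, crops included, and the job is handed in when it is done.

```bash
mkdir -p pics; ls
cat > h.py <<'E'
import numpy as np, cv2
from plant import robot
def cam(n):
    m=robot.camera_model(n); return {k:np.array(m[k],float) for k in m}
def w(m,p): return m['R'].T@(np.array(p)-m['t'])
def proj(m,X):
    return cv2.projectPoints(np.array(X,float).reshape(-1,3),cv2.Rodrigues(m['R'])[0],m['t'],m['mtx'],m['distortion'])[0].reshape(-1,2)
def ray_z(m,px,z):
    u=cv2.undistortPoints(np.array(px,float).reshape(-1,1,2),m['mtx'],m['distortion']).reshape(-1,2)
    d=np.c_[u,np.ones(len(u))]@m['R']; c=-m['R'].T@m['t']
    return c+d*((z-c[2])/d[:,2])[:,None]
E
python3 - <<'E'
from h import *
ims=[]
for n in ['scene','top']:
    im=robot.snapshot(n); m=cam(n); im=im.copy(); ims.append(im)
    for t in ['holder','paddle','lid_a_center','cup','mug','flap']:
        for d in robot.search_frame(n,t)[:4]:
            X=w(m,d['position']); print(n,t,round(d['p'],2),X.round(3),proj(m,X).round()[0])
cv2.imwrite('pics/a.png',cv2.resize(np.vstack(ims),None,fx=.78,fy=.78)) 
cv2.imwrite('pics/scene.png',ims[0]);cv2.imwrite('pics/top.png',ims[1])
print(robot.grip_depth,robot.state())
E
```

```text
pics
scene holder 0.84 [0.279 0.387 0.048] [274. 147.]
scene holder 0.76 [ 0.335 -0.178  0.046] [180. 204.]
scene holder 0.75 [ 0.285 -0.381  0.045] [122. 224.]
scene holder 0.61 [0.301 0.161 0.054] [242. 165.]
scene paddle 0.79 [0.493 0.069 0.113] [259. 178.]
scene paddle 0.79 [ 0.262 -0.371  0.109] [118. 205.]
scene paddle 0.71 [0.279 0.17  0.105] [239. 152.]
scene paddle 0.64 [0.269 0.386 0.104] [272. 135.]
scene lid_a_center 0.32 [0.754 0.048 0.023] [312. 232.]
scene cup 0.82 [ 0.494 -0.101  0.038] [226. 215.]
scene cup 0.59 [ 0.513 -0.287  0.061] [185. 239.]
scene mug 0.97 [ 0.51  -0.292  0.062] [183. 239.]
scene flap 0.78 [0.496 0.072 0.111] [260. 179.]
scene flap 0.69 [0.279 0.168 0.108] [239. 151.]
scene flap 0.66 [0.271 0.391 0.103] [273. 135.]
scene flap 0.6 [ 0.26  -0.368  0.11 ] [118. 204.]
top holder 0.94 [ 0.321 -0.16   0.109] [321. 256.]
top holder 0.89 [0.285 0.163 0.107] [198. 272.]
top holder 0.83 [0.273 0.387 0.108] [113. 279.]
top holder 0.78 [0.49  0.063 0.109] [235. 194.]
top paddle 0.97 [ 0.276 -0.377  0.113] [406. 271.]
top paddle 0.96 [0.509 0.07  0.109] [232
[... 485 characters left out ...]
187 {'t': 0.7, 'joints': array([-1.37772009,  0.59925744, -0.00248439,  1.59941906,  0.00178826,
        0.94293077, -0.07979375]), 'dq': array([ 0.00042228,  0.00036548, -0.00085217, -0.00012459,  0.00028444,
        0.0006447 , -0.00136778]), 'effort': array([-3.97736339e-04, -7.75976157e+01,  1.56364605e+00, -2.58337051e+01,
        1.24580707e-02,  1.98568814e-03,  1.28561780e-05]), 'ee_pos': array([0.19323352, 0.69875442, 0.23129889]), 'orientation': array([-3.14158389e+00,  4.67763349e-05,  2.87182463e+00]), 'wrist_force': array([0.43428934, 0.04800131, 0.97753112]), 'wrist_torque': array([-0.02052154, -0.0660479 ,  0.02971358]), 'grasp_force': 0.0, 'gripper_width': 0.9955316932191721}
```

View pics/top.png

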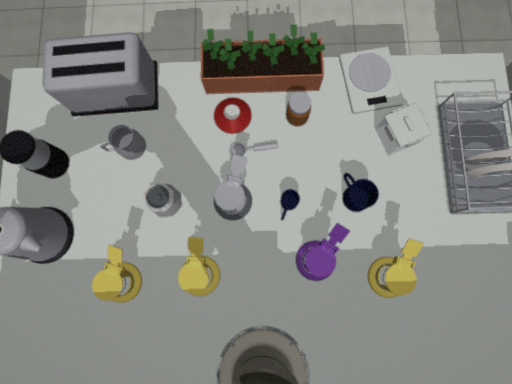

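View pics/scene.png

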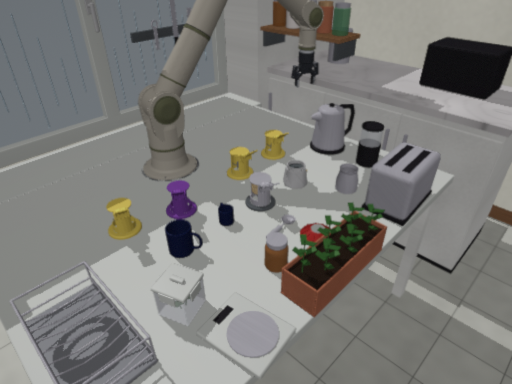

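The top view shows five holders: yellow at (117,282), (199,275) and (392,277), purple at (317,260), and steel grey at (233,195). Only the steel one fits the description. The navy cup is at (290,198), smaller than the mug at (360,194). I'll confirm both in one enlarged crop.

Run:
```python
from h import *
im=robot.snapshot('top'); m=cam('top')
x0,y0=200,130
cv2.imwrite('pics/crop.png',cv2.resize(im[y0:y0+100,x0:x0+130],None,fx=6,fy=6,interpolation=cv2.INTER_CUBIC))
for t in ['cup','holder','flap']:
    for d in robot.cut_out('top',t):
        M=d['pixels']; v,u=np.nonzero(M); print(t,d['p'],u.min(),u.max(),v.min(),v.max(),u.mean(),v.mean(),M.sum())
def box(uv,z): return ray_z(m,uv,z).round(4)
print('c',-m['R'].T@m['t'],m['mtx'][0,0])
```

```text
cup 0.92 280 299 189 220 288.4583333333333 201.15364583333334 384
holder 0.85 92 141 245 302 116.17263652378156 278.3746330005872 1703
holder 0.8 213 251 155 220 232.7029955385596 193.1293817718292 1569
holder 0.8 178 220 237 295 198.84949622166246 270.34823677581863 1588
holder 0.79 295 348 224 279 320.11612515042117 254.83634175691938 1662
holder 0.66 367 423 238 297 395.62097186700765 271.4225063938619 1955
holder 0.17 214 251 97 132 232.2682379349046 115.89001122334456 891
flap 0.83 92 121 245 300 108.62273161413563 276.8720152817574 1047
flap 0.8 305 348 224 276 324.91555555555556 253.12266666666667 1125
flap 0.79 215 245 156 209 231.56723963599595 186.54095045500506 989
flap 0.79 385 423 238 295 403.9311740890688 269.2591093117409 1235
flap 0.67 178 207 237 292 194.18249534450652 268.1005586592179 1074
flap 0.37 213 250 155 220 232.51947194719472 193.04554455445543 1515
c [ 0.32153959 -0.01610417  1.08527493] 366.31046478253774
```

View pics/crop.png

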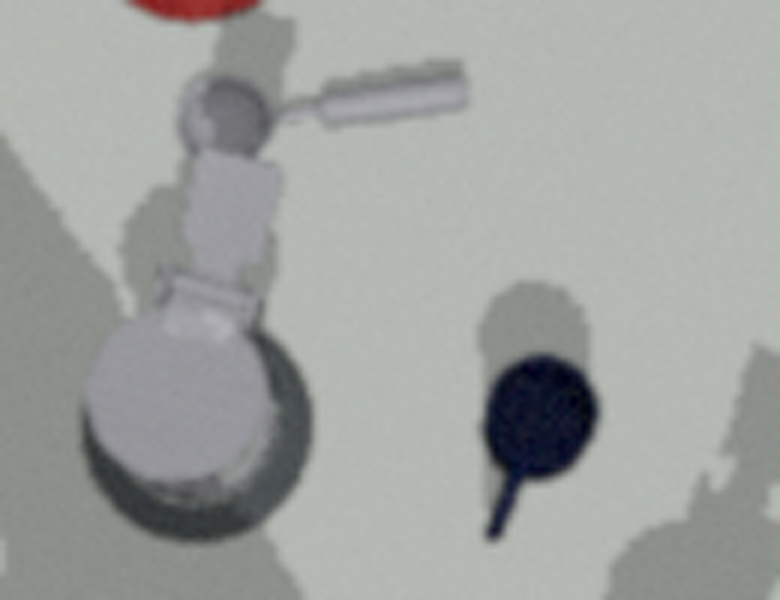

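The crop confirms it. The steel holder has its foot centred at crop (197,428), flap at (179,392) and paddle from (218,275) to its end at (243,158). The navy cup's rim is at (541,417), with the handle tip at (494,537).

Run:
```python
from h import *
m=cam('top'); s=cam('scene')
f=lambda x,y,z: ray_z(m,[[200+(x+.5)/6-.5,130+(y+.5)/6-.5]],z)[0]
foot=f(197,428,.008); fl=f(179,392,.106); pe=f(243,158,.106+.016*.64+.05*.64); 
foot2=f(197,428,.0); rim=f(541,417,.06); he=f(494,537,.04)
for n,v in dict(foot=foot,foot0=foot2,flap=fl,padend=pe,rim=rim,handle=he).items(): print(n,v.round(4))
d=(pe-foot)[:2]; print('yaw',np.degrees(np.arctan2(d[1],d[0])),np.linalg.norm(d)); d=(pe-fl)[:2]; print(np.degrees(np.arctan2(d[1],d[0])),np.linalg.norm(d))
d=(he-rim)[:2]; print('handle ang',np.degrees(np.arctan2(d[1],d[0])),np.linalg.norm(d))
for t in ['mug','pot_base','jar_gripper','herb_keeper','milk_jug','sugar_jar','spoon']:
    for d in robot.search_frame('top',t)[:2]: print(t,round(d['p'],2),w(m,d['position']).round(3))
```

```text
foot [0.4871 0.0791 0.008 ]
foot0 [0.4883 0.0798 0.    ]
flap [0.4887 0.0784 0.106 ]
padend [0.5855 0.045  0.1482]
rim [ 0.48   -0.0879  0.06  ]
handle [ 0.4259 -0.0648  0.04  ]
yaw -19.09734115703473 0.10411365302863906
-19.03554468913758 0.10234675035523771
handle ang 156.81341093288836 0.05884641256037229
mug 0.68 [ 0.491 -0.29   0.039]
mug 0.44 [0.646 0.04  0.013]
pot_base 0.85 [0.49  0.271 0.071]
jar_gripper 0.74 [0.746 0.072 0.016]
herb_keeper 0.8 [ 0.664 -0.406  0.11 ]
herb_keeper 0.6 [ 0.483 -0.084  0.03 ]
milk_jug 0.59 [0.67  0.396 0.051]
sugar_jar 0.64 [ 0.739 -0.121  0.107]
sugar_jar 0.49 [0.49  0.066 0.11 ]
spoon 0.68 [0.644 0.042 0.016]
```

Measured: holder at (0.488, 0.079) with yaw −0.33, so the paddle point is at about (0.569, 0.051, 0.136), and the cup rim at (0.480, −0.088, 0.06). Sizes and reach agree with the description. First I'll raise the arm clear of the kettle and shut the fingers.

```bash
cat >> h.py <<'E'
from scipy.spatial.transform import Rotation as Ro
H=np.array([.488,.079,0]);HY=-.332
def hw(x,y,z): return H+Ro.from_euler('z',HY).apply([x,y,z])
def plan(pos,tilt,yaw=np.pi+HY):
    s=robot.state(); R=Ro.from_euler('xyz',s['orientation']); T=Ro.from_euler('xyz',[np.pi,0,yaw])*Ro.from_euler('y',tilt)
    d=np.array(pos)-s['ee_pos']
    print('rotvec',(R.inv()*T).as_rotvec().round(3),'shift now',R.inv().apply(d).round(4),'shift after',T.inv().apply(d).round(4),'world',d.round(4),'F',s['wrist_force'].round(1),'t',s['t'])
E
python3 -m jog '[0,0,-0.04,0,0,0,0, 0,0,-0.04,0,0,0,0, 0,0,-0.04,0,0,0,0, 0,0,-0.04,0,0,0,0, 0,0,-0.04,0,0,0,0]'
python3 -c "
from h import *
print(hw(.084,0,.25)); plan(hw(.084,0,.25),.26)"
```

```text
t: 1.67
ee_pos: [0.1932, 0.6984, 0.4335]
orientation: [3.141, -0.0, 2.872]
wrist_force: [0.2, 1.2, -0.9]
gripper_width: 0.299
grasp_force: 0.0
[0.56741296 0.05162151 0.25      ]
rotvec [-0.008  0.26   0.062] shift now [-0.5331 -0.5236  0.1834] shift after [-0.5928 -0.4895  0.0322] world [ 0.3742 -0.6468 -0.1835] F [ 0.2  1.2 -0.9] t 1.6667
```

```bash
python3 -m jog '[-0.026,-0.026,0,0,0,0,0, -0.026,-0.026,0,0,0,0,0, -0.026,-0.026,0,0,0,0,0, -0.026,-0.026,0,0,0,0,0, -0.026,-0.026,0,0,0,0,0, -0.026,-0.026,0,0,0,0,0, -0.026,-0.026,0,0,0,0,0, -0.026,-0.026,0,0,0,0,0, -0.026,-0.026,0,0,0,0,0, -0.026,-0.026,0,0,0,0,0]' >/dev/null; python3 -m jog '[-0.026,-0.026,0,0,0,0,0, -0.026,-0.026,0,0,0,0,0, -0.026,-0.026,0,0,0,0,0, -0.026,-0.026,0,0,0,0,0, -0.026,-0.026,0,0,0,0,0, -0.026,-0.026,0,0,0,0,0, -0.026,-0.026,0,0,0,0,0, -0.026,-0.026,0,0,0,0,0, -0.026,-0.026,0,0,0,0,0, 0,0,0,0,0.087,0.02,0, 0,0,0,0,0.087,0.02,0, 0,0,0,0,0.087,0.02,0]'
python3 -c "
from h import *
plan(hw(.084,0,.25),.26)"
```

```text
t: 3.5
ee_pos: [0.5378, 0.0906, 0.4322]
orientation: [-3.135, -0.264, 2.809]
wrist_force: [0.2, 0.2, 0.8]
gripper_width: 0.002
grasp_force: 0.0
rotvec [-0.006 -0.004 -0.   ] shift now [-0.0868 -0.0261  0.1655] shift after [-0.0861 -0.0272  0.1656] world [ 0.0296 -0.039  -0.1822] F [0.2 0.2 0.8] t 3.5
```

Move to above the paddle, and use the wrist view there to refine the holder pose.

```bash
python3 -m jog '[-0.017,-0.005,0.033,0,0,0,0, -0.017,-0.005,0.033,0,0,0,0, -0.017,-0.005,0.033,0,0,0,0, -0.017,-0.005,0.033,0,0,0,0, -0.017,-0.006,0.033,0,0,0,0, 0,0,0,0,0,0,0, 0,0,0,0,0,0,0]'
python3 - <<'E'
from h import *
plan(hw(.084,0,.25),.26)
m=cam('wrist'); im=robot.snapshot('wrist').copy()
for t in ['paddle','flap','holder']:
    for d in robot.search_frame('wrist',t)[:2]: print(t,d['p'],w(m,d['position']).round(4))
P={'fl':[hw(.041*np.cos(a),.041*np.sin(a),.106) for a in np.linspace(0,6.28,60)],
 'pad':[hw(.05+r*np.cos(.698),y,.106+r*np.sin(.698)) for r,y in [(.018,-.02),(.018,.02),(.066,.02),(.066,-.02),(.018,-.02)]]}
for k in P: cv2.polylines(im,[proj(m,P[k]).round().astype(int)],False,(0,0,255),1)
cv2.imwrite('pics/w1.png',im)
E
```

```text
t: 4.08
ee_pos: [0.5657, 0.052, 0.2495]
orientation: [-3.132, -0.264, 2.809]
wrist_force: [-0.4, -0.5, 0.8]
gripper_width: 0.002
grasp_force: 0.0
rotvec [-0.01  -0.004 -0.001] shift now [-0.0016  0.0002 -0.0009] shift after [-0.0016  0.0002 -0.0009] world [ 0.0017 -0.0004  0.0005] F [-0.4 -0.5  0.8] t 4.0833
paddle 0.92 [0.5009 0.0668 0.1124]
paddle 0.85 [ 0.3177 -0.1611  0.1094]
flap 0.83 [0.503  0.0632 0.1114]
flap 0.79 [ 0.3152 -0.1615  0.1047]
holder 0.91 [0.5046 0.0636 0.1113]
holder 0.87 [0.3086 0.1578 0.0073]
```

View pics/w1.png

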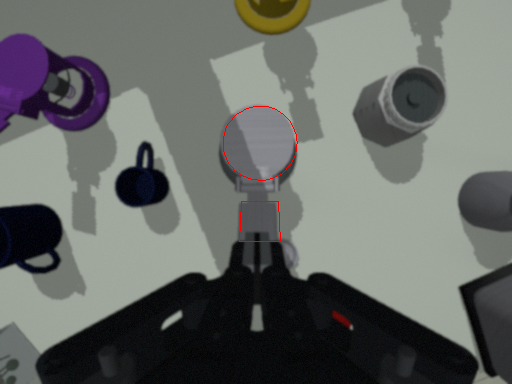

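The projected outlines fall on the flap (centre 260,143) and the paddle (260,220), so the pose is good. The fingertips at (257,237) are over the paddle. Pressing now.

```bash
python3 -m jog '[-0.0088,0,0.028,0,0,0,0, -0.0078,0,0.029,0,0,0,0, -0.0078,0,0.029,0,0,0,0, -0.0021,0,0.0077,0,0,0,0, -0.0021,0,0.0077,0,0,0,0, -0.0021,0,0.0077,0,0,0,0, -0.0021,0,0.0077,0,0,0,0, 0,0,0,0,0,0,0]'
python3 -m jog '[-0.0016,0,0.0058,0,0,0,0, -0.0016,0,0.0058,0,0,0,0, -0.0016,0,0.0058,0,0,0,0, -0.0016,0,0.0058,0,0,0,0, 0,0,0,0,0,0,0]'
```

```text
t: 4.95
ee_pos: [0.5678, 0.0511, 0.1289]
orientation: [-3.134, -0.26, 2.811]
wrist_force: [-0.4, 0.1, -0.7]
gripper_width: -0.001
grasp_force: 0.0
t: 5.37
ee_pos: [0.5673, 0.0506, 0.1037]
orientation: [-3.133, -0.262, 2.81]
wrist_force: [-0.4, 0.5, 0.7]
gripper_width: 0.005
grasp_force: 0.0
```

```bash
python3 -m jog '[-0.0016,0,0.0058,0,0,0,0, -0.0016,0,0.0058,0,0,0,0, -0.0016,0,0.0058,0,0,0,0, 0,0,0,0,0,0,0]'
python3 - <<'E'
from h import *
im=robot.snapshot('wrist'); t=robot.snapshot('scene')
cv2.imwrite('pics/w2.png',np.hstack([cv2.resize(im[:, 100:420],None,fx=1.2,fy=1.2),cv2.resize(t[140:240,210:310],(400,461),interpolation=2)]))
E
```

```text
t: 5.7
ee_pos: [0.5672, 0.0505, 0.0855]
orientation: [-3.133, -0.262, 2.81]
wrist_force: [-0.0, 0.0, -0.4]
gripper_width: 0.004
grasp_force: 0.0
```

View pics/w2.png

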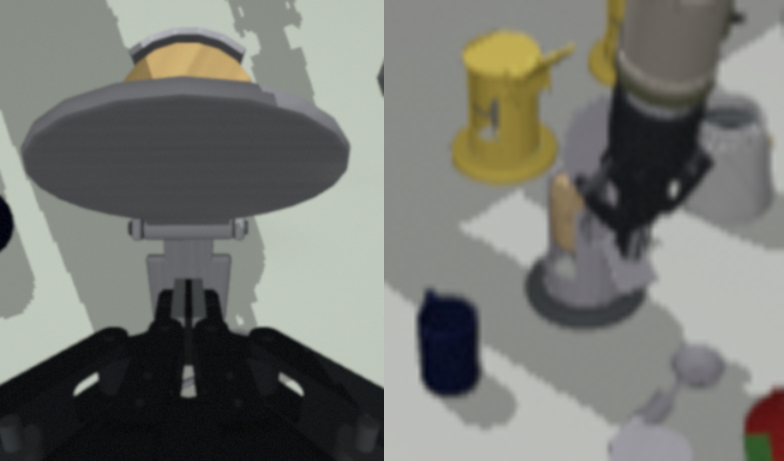

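The wrist half shows the flap (185,150) well tipped and the wooden stack behind it (190,65). Pressing on to the stop.

```bash
python3 -m jog '[-0.0013,0,0.0048,0,0,0,0, -0.0008,0,0.0029,0,0,0,0, -0.0003,0,0.001,0,0,0,0]'
python3 -m jog '[-0.0005,0,0.0019,0,0,0,0, -0.0005,0,0.0019,0,0,0,0]'
```

```text
t: 6.05
ee_pos: [0.5678, 0.0503, 0.0774]
orientation: [-3.134, -0.261, 2.81]
wrist_force: [-0.4, -0.2, 2.9]
gripper_width: -0.001
grasp_force: 1.3
t: 6.22
ee_pos: [0.5694, 0.05, 0.0749]
orientation: [-3.135, -0.258, 2.81]
wrist_force: [3.5, -2.4, 21.4]
gripper_width: -0.0
grasp_force: 8.9
```

The force step to 21 N means it's at the stop. Now back off, then measure the fingertip height at about 66 mm opening on a free patch of sill.

```bash
python3 -m jog '[0.001,0,-0.006,0,0,0,0, -0.0073,0,-0.0339,0,0,0,0, 0.0091,0,-0.0338,0,0,0,0, 0.0091,0,-0.0338,0,0,0,0, 0.0091,0,-0.0338,0,0,0,0.76, 0.0091,0,-0.0338,0,0,0,0.76, 0,0,0,0,-0.1,0,0.76, 0,0,0,0,-0.1,0,0.76,0,0,0,0,-0.06,0,0.76]'
python3 -c "
from h import *
plan([.58,-.12,.03],0)"
```

```text
t: 6.97
ee_pos: [0.583, 0.0465, 0.2517]
orientation: [-3.136, 0.005, 2.813]
wrist_force: [0.6, -0.3, 0.1]
gripper_width: 0.708
grasp_force: 0.0
rotvec [-0.006  0.005  0.003] shift now [-0.0499 -0.1572  0.2229] shift after [-0.0515 -0.1584  0.2217] world [-0.003  -0.1665 -0.2217] F [ 0.6 -0.3  0.1] t 6.9667
```

```bash
python3 -m jog '[-0.0125,-0.0393,0,-0.006,0.005,0.003,0.776, -0.0125,-0.0393,0,0,0,0,0.776, -0.0125,-0.0393,0,0,0,0,0.776, -0.0125,-0.0393,0,0,0,0,0.776, 0,0,0.04,0,0,0,0.776, 0,0,0.04,0,0,0,0.776, 0,0,0.04,0,0,0,0.776, 0,0,0.04,0,0,0,0.776, 0,0,0.04,0,0,0,0.776, 0,0,0.02,0,0,0,0.776, 0,0,0.006,0,0,0,0.776, 0,0,0,0,0,0,0.776]'
for i in 1 2 3 4; do :; done
python3 -m jog '[0,0,0.012,0,0,0,0.776, 0,0,0,0,0,0,0.776]'
```

```text
t: 7.97
ee_pos: [0.5771, -0.1185, 0.0235]
orientation: [-3.139, -0.009, 2.809]
wrist_force: [-0.1, -0.2, 0.1]
gripper_width: 0.776
grasp_force: 0.0
t: 8.13
ee_pos: [0.5785, -0.1184, 0.0131]
orientation: [-3.14, -0.005, 2.81]
wrist_force: [0.1, 0.2, -0.2]
gripper_width: 0.778
grasp_force: 0.0
```

```bash
python3 -m jog '[0,0,0.0105,0,0,0,0.776, 0,0,0.002,0,0,0,0.776, 0,0,0,0,0,0,0.776]'
python3 -m jog '[0,0,0.002,0,0,0,0.776, 0,0,0,0,0,0,0.776]'; python3 -m jog '[0,0,0.002,0,0,0,0.776, 0,0,0,0,0,0,0.776]'
```

```text
t: 8.38
ee_pos: [0.578, -0.1183, 0.0004]
orientation: [-3.14, -0.006, 2.81]
wrist_force: [0.4, -0.1, 0.7]
gripper_width: 0.78
grasp_force: 0.0
t: 8.55
ee_pos: [0.5781, -0.1184, -0.0013]
orientation: [-3.14, -0.005, 2.81]
wrist_force: [-0.2, -0.5, 0.1]
gripper_width: 0.774
grasp_force: 0.0
t: 8.72
ee_pos: [0.578, -0.1184, -0.0035]
orientation: [-3.14, -0.006, 2.809]
wrist_force: [-0.3, 0.2, 0.1]
gripper_width: 0.778
grasp_force: 0.0
```

```bash
python3 -m jog '[0,0,0.0012,0,0,0,0.776, 0,0,0,0,0,0,0.776]'|grep -E "pos|wrist_f"; python3 -m jog '[0,0,0.001,0,0,0,0.776, 0,0,0,0,0,0,0.776]'|grep -E "pos|wrist_f"; python3 -m jog '[0,0,0.001,0,0,0,0.776, 0,0,0,0,0,0,0.776]'|grep -E "pos|wrist_f"
```

```text
ee_pos: [0.578, -0.1184, -0.0048]
wrist_force: [-0.8, -0.2, 0.5]
ee_pos: [0.5779, -0.1184, -0.0058]
wrist_force: [-0.1, -0.3, -0.1]
ee_pos: [0.578, -0.1185, -0.0064]
wrist_force: [0.4, -0.3, 3.3]
```

Tips touch at TCP ≈ −6 mm, so at 66 mm opening they stand 6 mm behind the TCP. Now go over the holder, tilted away from the flap, and check the alignment.

```bash
python3 -m jog '[0,0,-0.04,0,0,0,1, 0,0,-0.04,0,0,0,1, 0,0,-0.04,0,0,0,1, 0,0,-0.04,0,0,0,1, 0,0,-0.04,0,0,0,1, 0,0,-0.04,0,0,0,1, 0,0,-0.035,0,0,0,1, 0,0,0,0,-0.09,0,1, 0,0,0,0,-0.085,0,1]'|grep pos
python3 -c "
from h import *
plan(hw(0,0,.27),-.18)"
```

```text
ee_pos: [0.5815, -0.1191, 0.2711]
rotvec [-0.    -0.003 -0.   ] shift now [ 0.1508  0.1567 -0.026 ] shift after [ 0.1507  0.1568 -0.0263] world [-0.0935  0.1981 -0.0011] F [-0.3  0.2 -0.7] t 9.9667
```

```bash
python3 -m jog '[0.025,0.0261,-0.0044,0,0,0,1, 0.025,0.0261,-0.0044,0,0,0,1, 0.025,0.0261,-0.0044,0,0,0,1, 0.025,0.0261,-0.0044,0,0,0,1, 0.025,0.0261,-0.0044,0,0,0,1, 0.0257,0.0263,-0.0043,0,0,0,1, 0,0,0,0,0,0,1, 0,0,0,0,0,0,1]'|grep pos
python3 - <<'E'
from h import *
plan(hw(0,0,.27),-.18)
m=cam('wrist'); im=robot.snapshot('wrist').copy()
for d in robot.search_frame('wrist','lid_a_center')[:2]: print(d['p'],w(m,d['position']).round(4))
c=[hw(.033*np.cos(a),.033*np.sin(a),.098) for a in np.linspace(0,6.28,60)]
cv2.imwrite('pics/w3raw.png',im)
q=proj(m,c);cv2.polylines(im,[q.round().astype(int)],False,(0,0,255),1)
f=[hw(.058*np.cos(a),.058*np.sin(a),.004) for a in np.linspace(0,6.28,60)]
cv2.polylines(im,[proj(m,f).round().astype(int)],False,(255,0,0),1)
a=max(int(q[:,0].mean())-130,0);b=max(int(q[:,1].mean())-100,0);print(a,b)
cv2.imwrite('pics/w3.png',cv2.resize(im[b:b+200,a:a+260],None,fx=3,fy=3,interpolation=2))
E
```

```text
ee_pos: [0.4853, 0.082, 0.2686]
rotvec [-0.001 -0.011  0.006] shift now [-0.0037 -0.002  -0.0008] shift after [-0.0037 -0.002  -0.0008] world [ 0.0027 -0.003   0.0014] F [ 1.2 -1.   0.1] t 10.6333
0.76 [0.4827 0.0778 0.0983]
126 56
```

View pics/w3.png

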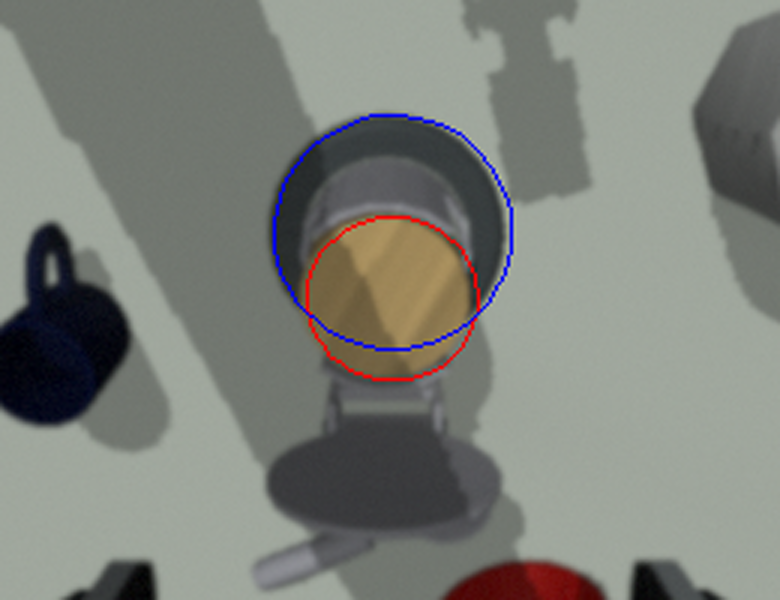

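The lid (386,297 in the crop) sits midway between the guides, and the flap stays up at (385,470). Against the midpoint of the fingers (about 393), the tool is some 2 mm to +y, which matches the state. I'll correct that, descend part-way and check again.

```bash
python3 -m jog '[-0.0037,-0.0025,-0.001,0,-0.011,0.006,1, 0.0065,0,0.0354,0,0,0,1, 0.0065,0,0.0354,0,0,0,1, 0.0065,0,0.0354,0,0,0,1, 0.0045,0,0.0246,0,0,0,1, 0,0,0,0,0,0,1, 0,0,0,0,0,0,1]'|grep pos
python3 - <<'E'
from h import *
plan(hw(0,-.0005,.135),-.18)
m=cam('wrist'); im=robot.snapshot('wrist').copy()
s=robot.state(); R=Ro.from_euler('xyz',s['orientation'])
for z in (-.013,-.030):
  tip=[s['ee_pos']+R.apply([x,y,z]) for x,y in [(0,-.0425),(0,.0425)]]; print(proj(m,tip).round(1))
c=[hw(.033*np.cos(a),.033*np.sin(a),.098) for a in np.linspace(0,6.28,60)]
q=proj(m,c);cv2.polylines(im,[q.round().astype(int)],False,(0,0,255),1);print(q.min(0),q.max(0))
cv2.imwrite('pics/w4.png',cv2.resize(im[90:390,60:450],None,fx=2,fy=2,interpolation=2))
E
```

```text
ee_pos: [0.4884, 0.074, 0.1366]
rotvec [-0.005 -0.001 -0.009] shift now [0.0023 0.0041 0.0012] shift after [0.0023 0.0041 0.0012] world [-0.0006  0.0045 -0.0016] F [-0.7  0.1  0.4] t 11.3167
[[182.6 259.9]
 [338.6 260.1]]
[[173.5 278.3]
 [348.4 278.5]]
[218.94169601 166.74111386] [311.6708086 246.6036737]
```

View pics/w4.png

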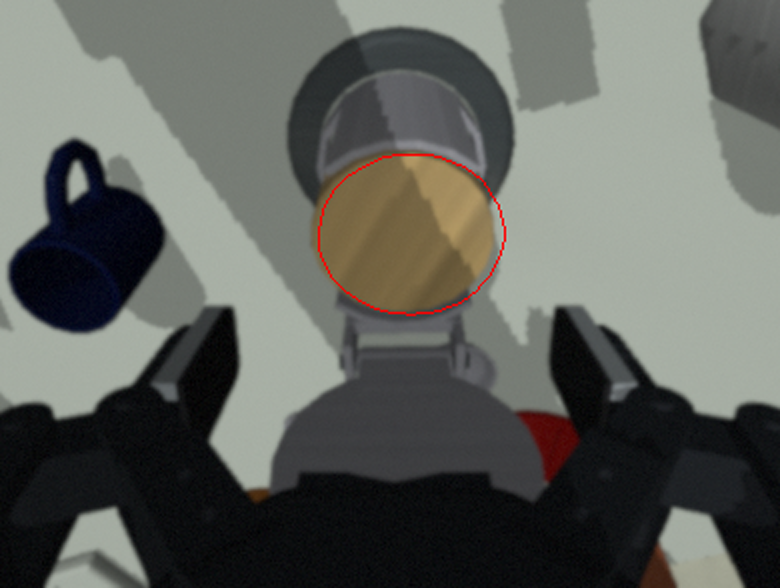

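Finger inner faces are at 238 and 552 (mid 395) and the lid centre at 404, so the tool must go about +3.3 mm in y. The lid is still seated and the flap up. Correct and descend.

```bash
python3 -m jog '[0.0023,0.0033,0.0012,-0.005,0,-0.009,1, 0.0043,0,0.0235,0,0,0,1, 0,0,0,0,0,0,1, 0,0,0,0,0,0,1]'|grep -E "pos|wrist_f"
python3 - <<'E'
from h import *
plan(hw(0,-.0013,.0845),-.18); robot.snapshot('top'); plan(hw(0,-.0013,.0845),-.18)
E
```

```text
ee_pos: [0.4877, 0.08, 0.1125]
wrist_force: [0.5, -0.2, 0.4]
rotvec [0.004 0.    0.003] shift now [ 0.0044 -0.0022  0.0277] shift after [ 0.0044 -0.0022  0.0277] world [-0.0001 -0.0022 -0.028 ] F [ 0.5 -0.2  0.4] t 11.7
rotvec [0.004 0.001 0.003] shift now [ 0.0047 -0.0023  0.028 ] shift after [ 0.0047 -0.0022  0.028 ] world [-0.0003 -0.0022 -0.0284] F [-0.2  0.8  0.2] t 11.75
```

```bash
python3 -m jog '[0.0022,-0.0018,0.014,0.004,0,0.003,1, 0,0,0,0,0,0,1, 0,0,0,0,0,0,1, 0,0,0,0,0,0,1]'|grep -E "pos|wrist_f"
python3 - <<'E'
from h import *
plan(hw(0,-.0013,.0845),-.18)
E
```

```text
ee_pos: [0.4876, 0.0782, 0.0985]
wrist_force: [-0.5, -0.2, -1.3]
rotvec [-0.     0.001  0.   ] shift now [ 0.0024 -0.0005  0.0138] shift after [ 0.0024 -0.0005  0.0138] world [-0.0001 -0.0005 -0.014 ] F [-0.5 -0.2 -1.3] t 12.0833
```

Well aligned. Go down the last 14 mm, then close gently at 20 N.

```bash
python3 -m jog '[0.0012,-0.0003,0.007,0,0,0,1, 0.0012,-0.0002,0.0068,0,0,0,1, 0,0,0,0,0,0,1, 0,0,0,0,0,0,1]'|grep -E "pos|wrist_f"
python3 -m jog '[0,0,0,0,0,0,0.85, 0,0,0,0,0,0,0.8, 0,0,0,0,0,0,0.74, 0,0,0,0,0,0,0.7, 0,0,0,0,0,0,0.7, 0,0,0,0,0,0,0.7]' 20
```

```text
ee_pos: [0.4886, 0.0784, 0.0891]
wrist_force: [-0.6, -0.5, -0.9]
t: 12.92
ee_pos: [0.4885, 0.0783, 0.0886]
orientation: [-3.138, 0.175, 2.81]
wrist_force: [0.7, 0.2, -0.3]
gripper_width: 0.748
grasp_force: 22.0
```

The grip is about 4 mm too high: the descent rows fell short, with no contact force. Reopen, lower, and grip again.

```bash
python3 -m jog '[0,0,0,0,0,0,1, 0,0,0,0,0,0,1, 0.0004,0,0.002,0,0,0,1, 0.0004,0,0.002,0,0,0,1, 0,0,0,0,0,0,1, 0,0,0,0,0,0,1]'|grep -E "pos|wrist_f"
python3 - <<'E'
from h import *
plan(hw(0,-.0013,.0845),-.18)
E
```

```text
ee_pos: [0.4882, 0.0783, 0.0844]
wrist_force: [0.4, 0.4, -0.4]
rotvec [-0.004 -0.005  0.   ] shift now [ 0.0004 -0.0008 -0.0002] shift after [ 0.0004 -0.0007 -0.0002] world [-0.0007 -0.0006  0.0001] F [ 0.4  0.4 -0.4] t 13.4167
```

```bash
python3 -m jog '[0,0,0,0,0,0,0.85, 0,0,0,0,0,0,0.8, 0,0,0,0,0,0,0.74, 0,0,0,0,0,0,0.7, 0,0,0,0,0,0,0.7, 0,0,0,0,0,0,0.7]' 20
python3 - <<'E'
from h import *
im=robot.snapshot('wrist')
cv2.imwrite('pics/w5.png',cv2.resize(im[90:390,60:450],None,fx=2,fy=2,interpolation=2))
E
```

```text
t: 13.92
ee_pos: [0.4884, 0.0783, 0.0845]
orientation: [-3.138, 0.175, 2.81]
wrist_force: [0.2, -0.4, -0.4]
gripper_width: 0.758
grasp_force: 22.7
```

View pics/w5.png

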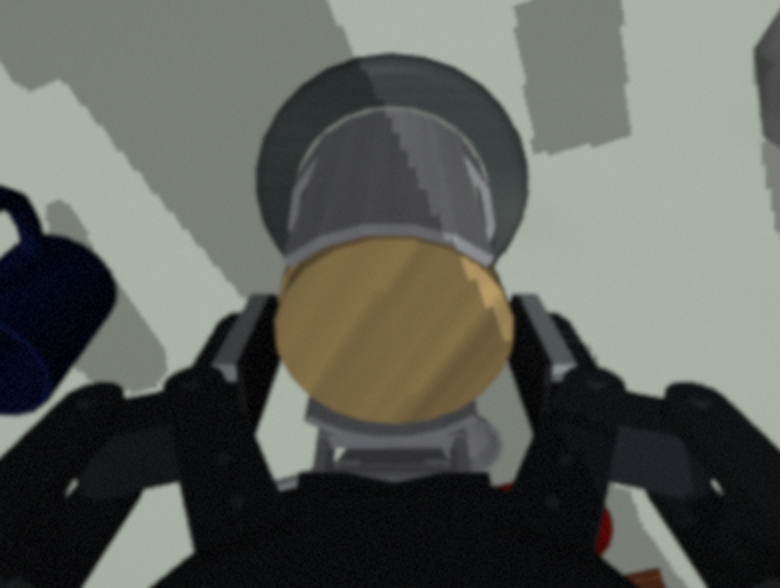

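Both pads touch the lid on its diameter (277 and 513), and it is still level in the holder. Lift slowly.

```bash
python3 -m jog '[0,0,0,0,0,0,0.6, -0.0007,0,-0.0039,0,0,0,0.6, -0.0007,0,-0.0039,0,0,0,0.6, -0.0007,0,-0.0039,0,0,0,0.6, -0.0007,0,-0.0039,0,0,0,0.6, -0.0007,0,-0.0039,0,0,0,0.6, 0.001,0,-0.006,0,0,0,0.6, 0.002,0,-0.006,0,0,0,0.6, 0.003,0,-0.006,0,0,0,0.6, 0,0,0,0,0,0,0.6, 0,0,0,0,0,0,0.6]' 30
python3 - <<'E'
from h import *
im=robot.snapshot('wrist'); t=robot.snapshot('scene'); 
cv2.imwrite('pics/w6.png',np.hstack([cv2.resize(im[90:390,90:420],None,fx=1.2,fy=1.2),cv2.resize(t[130:230,200:320],(400,360),interpolation=2)]))
E
```

```text
t: 14.88
ee_pos: [0.4797, 0.0818, 0.1214]
orientation: [-3.139, 0.176, 2.811]
wrist_force: [0.2, -0.2, -0.2]
gripper_width: 0.747
grasp_force: 35.0Traceback (most recent call last):
  File "<stdin>", line 3, in <module>
    return _nx.concatenate(arrs, 1, dtype=dtype, casting=casting)
           ~~~~~~~~~~~~~~~^^^^^^^^^^^^^^^^^^^^^^^^^^^^^^^^^^^^^^^
ValueError: all the input array dimensions except for the concatenation axis must match exactly, but along dimension 0, the array at index 0 has size 353 and the array at index 1 has size 360
```

```bash
python3 -m jog '[0.001,0,-0.03,0,0,0,0.6, -0.001,0,-0.03,0,0,0,0.6, -0.004,0,-0.02,0,0,0,0.6, 0,0,0,0,0,0,0.6]'|grep -E "pos|gr"
python3 - <<'E'
from h import *
plan([.480,-.089,.2],-.18)
im=robot.snapshot('wrist'); m=cam('wrist')
for n in ['wrist','top']:
    if n=='top': robot.snapshot('top')
    for d in robot.search_frame(n,'cup')[:1]: print(n,d['p'],w(cam(n),d['position']).round(4))
for d in robot.search_frame('wrist','lid_a_center')[:2]: print(d['p'],w(m,d['position']).round(4))
cv2.imwrite('pics/w6.png',cv2.resize(im,None,fx=1.5,fy=1.5,interpolation=2))
E
```

```text
ee_pos: [0.4718, 0.0849, 0.2031]
gripper_width: 0.752
grasp_force: 35.0
rotvec [-0.001 -0.002 -0.001] shift now [-0.0629 -0.1617  0.0146] shift after [-0.0628 -0.1618  0.0145] world [ 0.0082 -0.1739 -0.0031] F [ 1.5  0.3 -0.7] t 15.3167
wrist 0.75 [ 0.4754 -0.0785  0.0405]
top 0.77 [ 0.484  -0.0856  0.0237]
0.64 [0.4626 0.0878 0.2165]
```

View pics/w6.png

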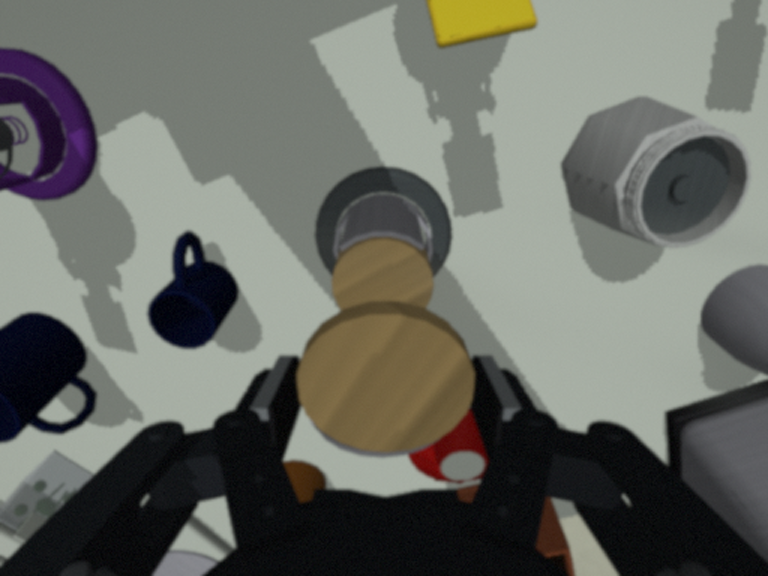

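The lid is held level, with the same aspect as in the holder, centred at (387,378). The next lid has risen (382,282) and the cup's mouth is at (188,313). Move above the cup.

```bash
python3 - <<'E'
from h import *
print(ray_z(cam('wrist'),[[188/1.5,313/1.5]],.06), ray_z(cam('wrist'),[[387/1.5,379/1.5]],.2165))
E
python3 -m jog '[-0.0078,-0.02,0.0018,0,0,0,0.6, -0.0078,-0.02,0.0018,0,0,0,0.6, -0.0078,-0.02,0.0018,0,0,0,0.6, -0.0078,-0.02,0.0018,0,0,0,0.6, -0.0078,-0.02,0.0018,0,0,0,0.6, -0.0078,-0.02,0.0018,0,0,0,0.6, -0.0078,-0.02,0.0018,0,0,0,0.6, -0.0078,-0.021,0.0018,0,0,0,0.6, 0,0,0,0,0,0,0.6, 0,0,0,0,0,0,0.6]'|grep -E "pos|gr"
python3 - <<'E'
from h import *
plan([.480,-.089,.1],-.18)
E
```

```text
[[ 0.47355559 -0.08008152  0.06      ]] [[0.46081987 0.08734205 0.2165    ]]
ee_pos: [0.4778, -0.0898, 0.197]
gripper_width: 0.751
grasp_force: 35.0
rotvec [-0.004 -0.006 -0.004] shift now [0.015  0.0018 0.0958] shift after [0.0156 0.0015 0.0958] world [ 0.0022  0.0008 -0.097 ] F [ 0.4 -0.1 -0.8] t 16.4
```

The two views disagree by about 8 mm on the cup, so before lowering I'll fit a cup silhouette in each camera, and a lid silhouette in the wrist view.

```bash
cat > fit.py <<'E'
from h import *
from scipy.optimize import minimize
A=np.linspace(0,2*np.pi,40)
def ring(x,y,r,z): return np.c_[x+r*np.cos(A),y+r*np.sin(A),np.full(40,z)]
def hull(M,m,X): cv2.fillConvexPoly(M,cv2.convexHull((proj(m,X)*16).round().astype(np.int32)),1,shift=4)
def fit(m,mask,parts,x0):
    def render(p):
        M=np.zeros((384,512),np.uint8)
        for X in parts(p): hull(M,m,X)
        return cv2.GaussianBlur(M.astype(np.float32),(0,0),.7)
    B=cv2.GaussianBlur(mask.astype(np.float32),(0,0),.7)
    f=lambda p: np.abs(render(p)-B).sum()/B.sum()
    r=minimize(f,x0,method='Nelder-Mead',options=dict(initial_simplex=np.array(x0)+np.array([[0,0],[.008,0],[0,.008]]),xatol=1e-4,fatol=1e-4))
    return r.x.round(4),round(r.fun,3)
def cup(p):
    a=np.radians(157);u=np.array([np.cos(a),np.sin(a)]);v=np.array([-u[1],u[0]])
    h=[[p[0]+r*u[0]+s*v[0],p[1]+r*u[1]+s*v[1],z] for r,z in((.025,.054),(.055,.054),(.065,.04),(.055,.015),(.025,.015)) for s in(-.004,.004)]
    return [np.r_[ring(*p,.0275,.06),ring(*p,.0245,0)],np.array(h)]
E
python3 - <<'E'
from fit import *
s=robot.state(); print(s['ee_pos'])
for n in ['top','scene','wrist']:
    im=robot.snapshot(n); m=cam(n)
    for d in robot.cut_out(n,'cup')[:2]:
        v,u=np.nonzero(d['pixels']); print(n,'cup',round(d['p'],2),u.mean().round(),v.mean().round(),len(u),fit(m,d['pixels'],cup,[.48,-.088]))
    if n=='wrist':
        z=s['ee_pos'][2]
        for d in robot.cut_out(n,'lid_a_center')[:2]:
            v,u=np.nonzero(d['pixels']); print('lid',d['p'],u.mean(),v.mean(),len(u),fit(m,d['pixels'],lambda p:[np.r_[ring(*p,.033,z+.0135),ring(*p,.033,z+.0035)]],list(s['ee_pos'][:2])))
print(proj(m,[s['ee_pos']+[-.001,0,.0135]]))
cv2.imwrite('pics/w7.png',im)
E
```

```text
[ 0.47780576 -0.08978732  0.19699365]
top cup 0.48 163.0 200.0 991 (array([ 0.4799, -0.0842]), np.float64(1.393))
scene cup 0.58 226.0 215.0 295 (array([ 0.4861, -0.0934]), np.float64(0.169))
wrist cup 0.91 256.0 155.0 2823 (array([ 0.4798, -0.0912]), np.float64(0.057))
lid 0.64 256.88314417822613 251.12347625052544 9516 (array([ 0.4779, -0.0885]), np.float64(0.045))
lid 0.53 409.0131636682756 265.0425625274243 2279 (array([ 0.6256, -0.2728]), np.float64(1.0))
[[253.76741627 261.01479726]]
```

The silhouette fits now agree: wrist cup (0.480, −0.091), lid (0.478, −0.0885), scene (0.486, −0.093), top (0.481, −0.088). Aim the TCP at (0.480, −0.091) and lower.

```bash
python3 -m jog '[0.0062,-0.0002,0.039,-0.002,-0.004,-0.002,0.6, 0.0054,0,0.0295,0,0,0,0.6, 0.0036,0,0.0197,0,0,0,0.6, 0.0018,0,0.0098,0,0,0,0.6, 0.0018,0,0.0098,0,0,0,0.6, 0,0,0,0,0,0,0.6, 0,0,0,0,0,0,0.6, 0,0,0,0,0,0,0.6]'|grep -E "pos|gr|force"
python3 - <<'E'
from fit import *
plan([.480,-.091,.0605],-.18)
s=robot.state(); z=s['ee_pos'][2]; im=robot.snapshot('wrist'); m=cam('wrist')
for d in robot.cut_out('wrist','cup')[:1]: print('cup',d['p'],d['pixels'].sum(),fit(m,d['pixels'],cup,[.48,-.088]))
for d in robot.cut_out('wrist','lid_a_center')[:1]: print('lid',d['p'],fit(m,d['pixels'],lambda p:[np.r_[ring(*p,.033,z+.0135),ring(*p,.033,z+.0035)]],list(s['ee_pos'][:2])))
cv2.imwrite('pics/w8.png',im)
E
```

```text
ee_pos: [0.4808, -0.0886, 0.0918]
wrist_force: [0.5, -0.3, -0.0]
gripper_width: 0.752
grasp_force: 35.0
rotvec [-0.002 -0.004 -0.003] shift now [ 0.0054 -0.0025  0.0309] shift after [ 0.0056 -0.0025  0.0308] world [-0.0008 -0.0024 -0.0313] F [ 0.5 -0.3 -0. ] t 17.4167
cup 0.58 3263 (array([ 0.4778, -0.0905]), np.float64(0.965))
lid 0.64 (array([ 0.4806, -0.09  ]), np.float64(0.051))
```

Lower to just above the rim.

```bash
python3 -m jog '[0.002,-0.001,0.01,-0.002,-0.004,-0.003,0.6, 0.0018,-0.0008,0.0098,0,0,0,0.6, 0.0012,0,0.0065,0,0,0,0.6, 0,0,0,0,0,0,0.6, 0,0,0,0,0,0,0.6]'|grep -E "pos|gr|force"
python3 - <<'E'
from h import *
plan([.480,-.091,.0565],-.18)
E
```

```text
ee_pos: [0.4867, -0.0916, 0.0767]
wrist_force: [-0.8, 0.1, 0.5]
gripper_width: 0.752
grasp_force: 35.0
rotvec [-0.004 -0.023  0.005] shift now [ 0.0096 -0.0015  0.0189] shift after [ 0.01   -0.0016  0.0187] world [-0.0067  0.0006 -0.0202] F [-0.8  0.1  0.5] t 17.9833
```

```bash
python3 -c "
from h import *
s=robot.state();print(s['joints'].round(3),s['orientation'].round(3))"
```

```text
[-0.135  0.58   0.251  2.37  -1.045  0.107  2.344] [-3.137  0.157  2.814]
```

Joint 6 is at its lower limit (0.107) because the tool leans towards the robot, so that is what stopped the descent. I'll rise, turn the tool about the vertical so it leans sideways (the lid stays level), and come down again.

```bash
python3 -m jog '[-0.0046,0,-0.0286,0,0,0,0.6, -0.0046,0,-0.0286,0,0,0,0.6, -0.0046,0,-0.0286,0,0,0,0.6, 0,0,0,0,-0.02,0,0.6, 0,0,0,0,0,0,0.6]'|grep -E "pos|ori|gr"
python3 -c "
from h import *
plan([.480,-.091,.16],-.18)
s=robot.state();print(s['joints'].round(3))"
python3 -m jog '[0,0,0,0.0143,0,0.0787,0.6, 0,0,0,0.0143,0,0.0787,0.6, 0,0,0,0.0143,0,0.0787,0.6, 0,0,0,0.0143,0,0.0787,0.6, 0,0,0,0.0143,0,0.0787,0.6, 0,0,0,0.0143,0,0.0787,0.6, 0,0,0,0.0143,0,0.0787,0.6, 0,0,0,0.0143,0,0.0787,0.6, 0,0,0,0,0,0,0.6]'|grep -E "pos|ori|gr"
python3 -c "
from h import *
plan([.480,-.091,.16],-.18,1.38)
s=robot.state();print(s['joints'].round(3))"
```

```text
ee_pos: [0.4873, -0.0907, 0.1622]
orientation: [-3.137, 0.181, 2.816]
gripper_width: 0.746
grasp_force: 35.0
rotvec [-0.003  0.001  0.006] shift now [ 0.0071 -0.0026  0.001 ] shift after [ 0.0071 -0.0026  0.001 ] world [-0.0073 -0.0003 -0.0022] F [-0.5 -0.5 -0.6] t 18.4
[-0.461  0.472  0.702  2.338 -0.835  0.359  2.179]
ee_pos: [0.4868, -0.0907, 0.1597]
orientation: [-3.135, 0.18, 2.173]
gripper_width: 0.755
grasp_force: 35.0
rotvec [0.135 0.002 0.78 ] shift now [ 0.0035 -0.0058 -0.0009] shift after [-0.0016 -0.0067  0.    ] world [-0.0068 -0.0003  0.0003] F [1.1 0.3 0.2] t 19.15
[-0.7    0.63   1.036  2.308 -0.91   0.519  1.617]
```

```bash
python3 -m jog '[0,0,0,0.0143,0,0.0787,0.6, 0,0,0,0.0143,0,0.0787,0.6, 0,0,0,0.0143,0,0.0787,0.6, 0,0,0,0.0143,0,0.0787,0.6, 0,0,0,0.0143,0,0.0787,0.6, 0,0,0,0.0143,0,0.0787,0.6, 0,0,0,0.0143,0,0.0787,0.6, 0,0,0,0.0143,0,0.0787,0.6, 0,0,0,0.0143,0,0.0787,0.6, 0,0,0,0,0,0,0.6]'|grep -E "pos|ori|gr"
python3 - <<'E'
from fit import *
s=robot.state();print(s['joints'].round(3)); plan([.480,-.091,.16],-.18,1.45)
z=s['ee_pos'][2]; im=robot.snapshot('wrist'); m=cam('wrist')
for d in robot.cut_out('wrist','cup')[:2]: print('cup',d['p'],d['pixels'].sum(),fit(m,d['pixels'],cup,[.48,-.088]))
for d in robot.cut_out('wrist','lid_a_center')[:1]: print('lid',d['p'],fit(m,d['pixels'],lambda p:[np.r_[ring(*p,.033,z+.0135),ring(*p,.033,z+.0035)]],list(s['ee_pos'][:2])))
cv2.imwrite('pics/w9.png',im)
E
```

```text
ee_pos: [0.487, -0.0915, 0.1601]
orientation: [-3.137, 0.184, 1.454]
gripper_width: 0.752
grasp_force: 35.0
[-0.775  0.809  1.248  2.229 -0.895  0.773  0.929]
rotvec [-0.004  0.004  0.004] shift now [-0.0003 -0.007   0.0002] shift after [-0.0004 -0.007   0.0001] world [-0.007   0.0005 -0.0001] F [ 0.7 -0.1  0.4] t 19.9833
cup 0.9 4013 (array([ 0.4813, -0.0906]), np.float64(0.058))
lid 0.96 (array([ 0.4855, -0.0935]), np.float64(0.067))
```

```bash
python3 -m jog '[0.001,-0.0056,0,0,0,0,0.6, 0.0054,0,0.0295,0,0,0,0.6, 0.0054,0,0.0295,0,0,0,0.6, 0.0036,0,0.0197,0,0,0,0.6, 0.0018,0,0.0098,0,0,0,0.6, 0,0,0,0,0,0,0.6, 0,0,0,0,0,0,0.6]'|grep -E "pos|ori|gr"
python3 - <<'E'
from fit import *
s=robot.state();print(s['joints'].round(3)); plan([.4815,-.090,.0575],-.18,1.45)
E
```

```text
ee_pos: [0.4808, -0.09, 0.0712]
orientation: [-3.138, 0.183, 1.455]
gripper_width: 0.751
grasp_force: 35.0
[-0.606  0.809  0.894  2.298 -1.03   0.491  0.963]
rotvec [-0.002  0.003  0.005] shift now [0.0025 0.0008 0.0135] shift after [0.0025 0.0007 0.0135] world [ 0.0007 -0.     -0.0137] F [-0.3 -0.8 -0.3] t 20.7167
```

Tracking well. Lower gently until the lid touches the rim (expected at TCP z ≈ 0.0565).

```bash
python3 -m jog '[0.0009,0,0.0049,0,0,0,0.6, 0.0009,0,0.0049,0,0,0,0.6, 0,0,0,0,0,0,0.6, 0,0,0,0,0,0,0.6]'|grep -E "pos|wrist_f"; python3 -m jog '[0.0004,0,0.002,0,0,0,0.6, 0,0,0,0,0,0,0.6]'|grep -E "pos|wrist_f"; python3 -m jog '[0.0002,0,0.0013,0,0,0,0.6, 0,0,0,0,0,0,0.6]'|grep -E "pos|wrist_f"
```

```text
ee_pos: [0.4814, -0.0899, 0.0616]
wrist_force: [0.2, -0.6, -0.1]
ee_pos: [0.4814, -0.0898, 0.0591]
wrist_force: [-1.0, -0.7, -0.1]
ee_pos: [0.4813, -0.0899, 0.0576]
wrist_force: [-0.0, -0.5, 0.3]
```

```bash
python3 -m jog '[0.0002,0,0.0009,0,0,0,0.6, 0,0,0,0,0,0,0.6]'|grep -E "pos|wrist_f"; python3 -m jog '[0.0001,0,0.0006,0,0,0,0.6, 0,0,0,0,0,0,0.6]'|grep -E "pos|wrist_f"
```

```text
ee_pos: [0.4813, -0.0899, 0.0571]
wrist_force: [-0.7, 2.0, 8.6]
ee_pos: [0.4814, -0.0899, 0.0569]
wrist_force: [-2.4, 4.0, 20.1]
```

Contact at z ≈ 0.057, as predicted. Ease off the load, then open slowly.

```bash
python3 -m jog '[-0.0001,0,-0.0008,0,0,0,0.6, 0,0,0,0,0,0,0.7, 0,0,0,0,0,0,0.77, 0,0,0,0,0,0,0.79, 0,0,0,0,0,0,0.82, 0,0,0,0,0,0,0.86, 0,0,0,0,0,0,0.92, 0,0,0,0,0,0,1, 0,0,0,0,0,0,1]'
python3 -m jog '[-0.0018,0,-0.0098,0,0,0,1, -0.0036,0,-0.0197,0,0,0,1, -0.0054,0,-0.0295,0,0,0,1, -0.0054,0,-0.0295,0,0,0,1, 0,0,0,0,0,0,1, 0,0,0,0,0,0,1]' | grep -E "pos|gr"
python3 - <<'E'
from fit import *
im=robot.snapshot('wrist'); m=cam('wrist')
for d in robot.cut_out('wrist','cup')[:1]: print('cup',d['p'],d['pixels'].sum(),fit(m,d['pixels'],cup,[.48,-.088]))
for d in robot.cut_out('wrist','lid_a_center')[:2]: print('lid',d['p'],fit(m,d['pixels'],lambda p:[np.r_[ring(*p,.033,.07),ring(*p,.033,.06)]],[.48,-.09]))
cv2.imwrite('pics/w10.png',cv2.resize(im,None,fx=1.5,fy=1.5,interpolation=2))
E
```

```text
t: 22.47
ee_pos: [0.4813, -0.0898, 0.0568]
orientation: [-3.139, 0.184, 1.455]
wrist_force: [0.0, 0.2, -0.2]
gripper_width: 0.999
grasp_force: 0.0
ee_pos: [0.4823, -0.0894, 0.1478]
gripper_width: 1.005
grasp_force: 0.0
cup 0.84 1121 (array([ 0.4806, -0.089 ]), np.float64(3.122))
lid 0.57 (array([ 0.4792, -0.0912]), np.float64(0.055))
```

View pics/w10.png

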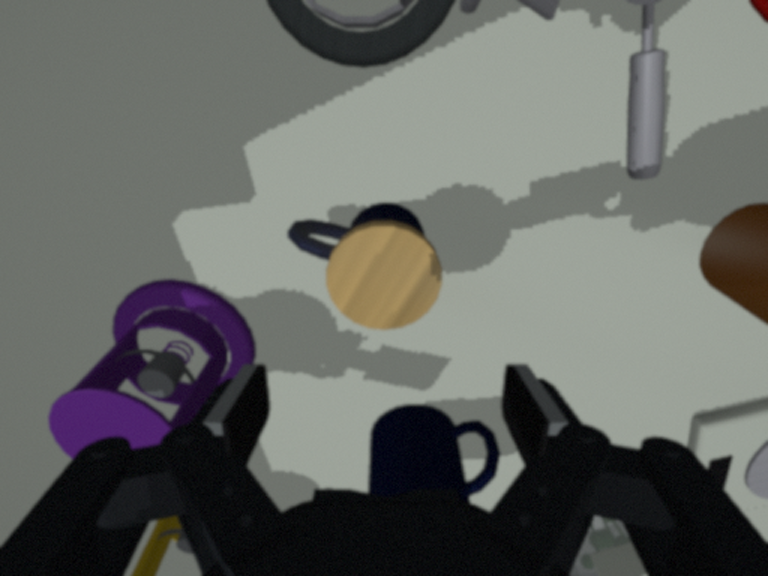

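The lid (384,275) lies flat on the cup and hides its mouth. Its fitted centre (0.479, −0.091) is about 2 mm from the cup's (0.481, −0.091), and the gripper is clear. Handing in.

```bash
python3 -c "
from plant import robot
print(robot.close_job())"
```

```text
the job is handed in; nothing more can be done
None
```

The job is handed in at about 22.7 s: the flap was tipped up to its stop, the top lid was drawn off with the next one risen, and the lid was set flat on the espresso cup about 2 mm off centre; the judge gave no verdict.

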